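# Open the filter bay of the bench dust extractor

### The job

Press the snap tab on top of the dust extractor all the way in, then push the released filter cover along its guides, off its seat and over the pressed tab, until the filter opening is completely uncovered. Do not lift or tip the cover: leave it lying flat in its guides on top of the extractor, and leave the things around it where they are.

Things in the scene. Friction and masses are not known exactly. Their poses are not given: they have to be found in the camera images.
- extractor: White dust extractor box, 228 (its x) x 160 (y) x 97 mm high, fixed. Origin: centre of underside. The cover slides along its +x. Guide walls along x: tops z = 97, inner faces y = +-57 mm; end walls as high, inner faces x = -106 and 106 mm. Deck at z = 85 mm; along each guide wall a 12 mm wide ledge, top z = 88 mm, carries the cover.
- bay (a point): Centre of the filter opening, at deck height: x = -54, y = 0, z = 85 mm in the extractor's frame. The opening is a 25 mm deep recess, x = -94 to -14, y = -45 to 45 mm, with a pleated filter in it; at the start the cover hides it. Ahead of it (+x) comes the tab, then free deck to the end wall, which stops the cover.
- cover: Loose grey plate 96 (x) x 110 (y) x 12 mm, 0.1-0.2 kg. Origin: centre of underside; on its seat at x = -54, y = 0, z = 88 mm of the extractor, axes parallel, 2 mm side play. Tab out: blocked after 3 mm. Slides 112 mm in all, to x = 58 mm at the end wall, with 1 to 3 N; the opening is clear from x = 34 mm on.
- rib_top (a point): Middle of the top of the upright rib across the cover's top, to push against: 10 mm thick (x), 60 mm long (y), 20 mm high, centred 5 mm ahead (+x) of the cover's origin. This point is 31 mm above the cover's underside, 119 mm above the table. Behind the rib (-x) lie 48 mm of flat plate.
- tab_press (a point): Where to press the grey snap tab: on its top, x = 27, y = 0 mm of the extractor, 33 mm from the seated cover's edge. The tab is a key 52 mm (x = -3 to 49) by 34 mm (y) with four dark cross lines. The point moves with it: 97 mm above the table when out, 85 mm (flush with the deck) when in.
- tab (a joint): Travel of the snap tab straight down, m: 0 out (12 mm above the deck, blocks the cover), 0.012 fully in, flush with the deck. Takes about 5 N at any depth, has no return spring, stays where it is left; may start up to 3 mm in. The cover can pass over it from 0.009 on; over 0.010 counts as pressed in.
- jar: Bystander: clear capped plastic jar, 52 mm diameter, 85 mm high, beside the extractor (its +y side). Origin: centre of its underside.
- stone: Bystander: fossil in a lump of rock, about 60 x 42 x 42 mm, on the same side. Origin: centre of its underside.
- brush: Bystander: small brush, 170 mm long, lying on the table on the extractor's -y side, roughly along its x. Origin: centre of its underside.
- notebook: Bystander: black notebook 150 x 105 x 12 mm, lying flat on the table to the right of the extractor as the robot sees it. Origin: centre of its underside.
There are look-alikes about, which are no part of the job. What is meant by the cover is not brown, orange or pink, and is the smaller of those in its own colour.

How it is judged:
By the outcome, as a careful person would: the job done as asked, in the order asked, and still so for the second after the job is handed in, with the robot touching nothing.
It also fails if it takes over 32 s, if anything falls off the work surface, if the arm or the gripper's body presses on something with over 40 N, if the wrist force passes 120 N, or if a joint passes its speed limit or range.

### The arm

A 6-joint arm with a two-finger parallel gripper is mounted at the origin on the work surface. World frame = base frame: x ahead of the robot, y to its left, z up, the work surface at z = 0. Lengths are in mm, angles in rad, forces in N, time in s.
With the tool pointing down it reaches from about 250 to 725 mm from the base axis. Payload 9.7 kg.
Tool frame: the origin (TCP) lies at the very end of the fingers, on their centre line; the grasp point (between the pads) lies 19 mm behind it; z points along the fingers, y is the direction in which the jaws open and shut (so a half turn about z gives the same grasp; the last joint's range is limited). The gripper opens to 85 mm and grips with 20 to 120 N. Pads are 22 mm wide; open, the fingers measure 114 mm over their backs; the gripper's body (76 mm by 85 mm) begins 54 mm behind the grasp point. The pads swing forward as they close: fully open they stand 13 mm farther back than shut.
Start: joints at [-1.116, 0.087, 0.176, 1.66, 0, 1.571], TCP at [241.602, -494.09, 231.284] pointing down, gripper open.
Joint ranges: [-3.13, 3.13], [-0.85, 1.81], [-1.15, 1.24], [-2.2, 2.28], [-1.44, 1.52], [-3.14, 3.14]. Speed limits (rad/s): [2.22, 2.22, 2.57, 3.14, 3.14, 3.14].

### API

Orientations are given as a unit quaternion [x, y, z, w].
In Python, from workcell import robot gives the robot as it stands.
- The arm moves only by the tool play_rows, never from a script. Its argument "commands" is a list of rows, each a list of 7 numbers: the turn, a rotation vector about the tool's x, y, z in rad, then the shift along the tool's x, y, z in cm, then the finger opening in cm, from 0 to 8.54. In form: [[ax, ay, az, dx, dy, dz, hand], ...]. A call has 1 to 8 rows; each row is the pose to reach, as a shift and turn from the pose commanded when the call began, along the tool's axes at that moment; what a row does not reach only later rows make up. A row lasts 1/10 s, in which the tool goes at most 50 mm and 8.59 degrees, less where a joint would pass 70% of its speed; a pose out of reach is approached as far as the arm can. A call with a gripper value outside its range is refused whole. The fingers move at their own pace and stop on an object; "grip_force" is the grip in N (left out, the last holds). Time passes only in rows, so rows that repeat a pose let the fingers close. It gives the time, the measured TCP pose, the force and the opening at its end, in the units of the state.
- robot.read_state(): the state, without advancing time (a new reading comes with each control period).
- robot.snapshot(name): name is "scene" or "top"; returns a dict with "frame" (384x512x3 uint8, red, green, blue), "camera_matrix" (3x3 intrinsics, pixels), "camera_from_world" (4x4, takes a point from world to camera coordinates). Camera axes: x right, y up, looking along -z (the intrinsics and any distortion apply to the point x, -y, -z); pixel columns grow to the right and rows downward; lengths in mm; the calibration is good to about 2 mm. A picture is of the moment at which its call begins. There is no depth.
- robot.finish_job(): hands the job in, once; it reports no verdict.
The state is a dict: "time": time; "joints": joint angles; "qd": joint speeds; "tau": joint torques, N m; "ee_pos": TCP position; "orientation": TCP orientation; "contact_force": force on the tool from outside, world axes, zero at the start; "ft_torque": the same for the moment, N m; "finger_gap": finger opening in mm.
Only numpy, scipy, OpenCV 4.12 (cv2) and the standard library are available. Lean on these libraries where they do the work, as an engineer would, in place of code of your own. Each camera call takes 0.05 s, during which the arm holds its last target.

## Working session

There is one attempt and no reset: what is moved stays moved. The work goes in short steps, Python scripts to look and compute and a tool call to move; the robot and the scene stay as the last step left them, time stands still between calls to the robot, and variables do not carry over. Pictures are saved under pics/ and viewed, and the job is handed in when it is done.

Besides the shell and the picture viewer there is one more tool, called after ">>>" as name([rows], argument=value, ...), one row to a line, values as JSON. play_rows: Moves the arm, as the interface text tells. Its arguments: {"type":"object","properties":{"commands":{"type":"array","items":{"type":"array","items":{"type":"number"}}},"grip_force":{"type":"number"}},"required":["commands"]}

```bash
mkdir -p pics; ls
python3 - <<'E'
from workcell import robot
import cv2,pickle
s=robot.read_state();print({k:s[k] for k in s})
d={}
for n in("scene","top"):
    r=robot.snapshot(n);d[n]=r
    cv2.imwrite(f"pics/{n}0.png",cv2.resize(r["frame"][:,:,::-1],(800,600),interpolation=cv2.INTER_CUBIC))
    print(n,r["camera_matrix"],r["camera_from_world"],[k for k in r])
pickle.dump(d,open("snap0.pkl","wb"))
E
```

```text
pics
{'time': 0.0, 'joints': array([-1.11599460e+00,  8.74276400e-02,  1.75094543e-01,  1.65979530e+00,
        2.00616802e-05,  1.57079375e+00]), 'qd': array([ 7.00844257e-05,  2.10066019e-03, -7.61619859e-04,  1.68577919e-03,
       -2.28808047e-05,  2.04519362e-04]), 'tau': array([ 6.28966677e-05, -5.20388997e+01,  4.64803970e+01,  1.64070376e-02,
        4.70810608e-05, -1.43430697e-05]), 'ee_pos': array([ 241.50455528, -493.87036592,  230.58058636]), 'orientation': array([ 9.74255145e-01,  2.25447264e-01, -1.40381000e-04, -6.51147664e-04]), 'contact_force': array([0.40252221, 0.81997361, 0.25491367]), 'ft_torque': array([-0.01454189,  0.00558593,  0.02386848]), 'finger_gap': 85.57042985896007}
scene [[356.20236091   0.         254.71688422]
 [  0.         356.20236091 186.93124477]
 [  0.           0.           1.        ]] [[-1.16653751e-01  9.93131488e-01  9.04154901e-03  1.24933893e+02]
 [-6.44995222e-01 -8.26778593e-02  7.59700951e-01  2.74917466e+02]
 [ 7.55230472e-01  8.27902098e-02  6.50209747e-01 -1.46876789e+03]
 [ 0.00000000e+00  0.00000000e+00  0.00000000e+00  1.00000000e+00]] ['frame', 'camera_matrix', 'camera_from_world']
top [[486.94968944   0.         248.37896317]
 [  0.         486.94968944 196.82325893]
 [  0.           0.           1.        ]] [[ 2.10433967e-03 -9.99977592e-01  6.35508525e-03 -5.45048282e+01]
 [ 9.96534259e-01  2.62547937e-03  8.31419162e-02 -5.82771546e+02]
 [-8.31567383e-02  6.15810134e-03  9.96517453e-01 -1.47597109e+03]
 [ 0.00000000e+00  0.00000000e+00  0.00000000e+00  1.00000000e+00]] ['frame', 'camera_matrix', 'camera_from_world']
```

View pics/scene0.png

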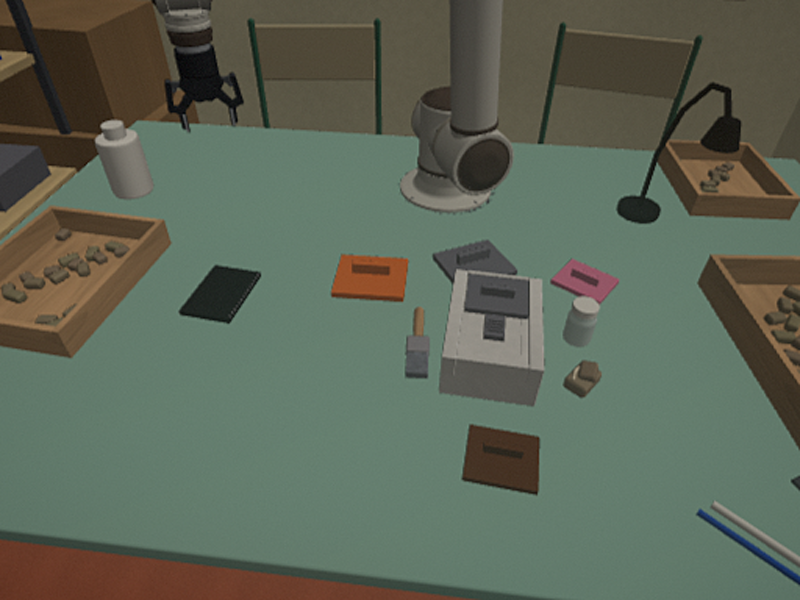

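View pics/top0.png

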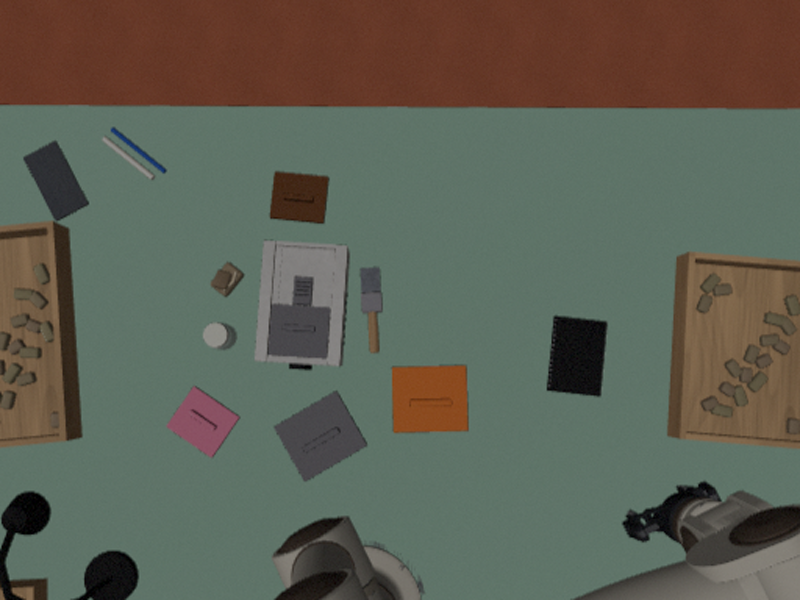

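The extractor is at about (302,303) in the top view (800 px scale). The grey cover is seated at its robot end with the tab ahead of it. A larger grey plate lies loose on the table, so that is the look-alike. Next I enlarge the crops.

Run:
```python
import cv2,pickle
d=pickle.load(open("snap0.pkl","rb"))
t=d["top"]["frame"][:,:,::-1][145:240,155:235]
cv2.imwrite("pics/ctop.png",cv2.resize(t,None,fx=6,fy=6,interpolation=cv2.INTER_CUBIC))
t=d["scene"]["frame"][:,:,::-1][165:260,275:355]
cv2.imwrite("pics/cscene.png",cv2.resize(t,None,fx=6,fy=6,interpolation=cv2.INTER_CUBIC))
```

```text
(no output)
```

View pics/ctop.png

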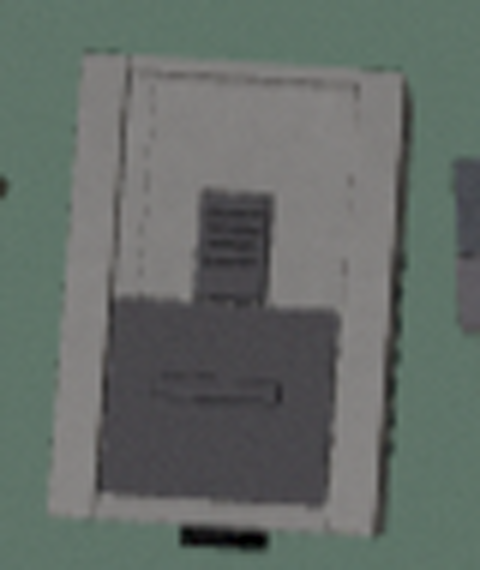

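View pics/cscene.png

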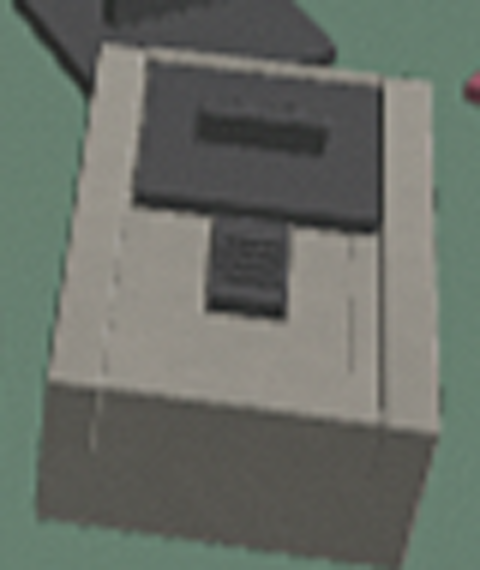

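Top crop: the box's top-rim corners are at (83,52), (406,72), (378,535) and (50,517). Scene crop: they are at (105,43), (432,82), (437,432) and (50,380), with the front bottom corners at (38,520) and (400,570). I fit the pose to these.

```bash
cat > h.py <<'E'
import numpy as np, pickle
from scipy.optimize import least_squares
from scipy.spatial.transform import Rotation as R
def proj(c,P):
    P=np.atleast_2d(P); q=(c["camera_from_world"]@np.c_[P,np.ones(len(P))].T).T[:,:3]
    v=np.c_[q[:,0],-q[:,1],-q[:,2]]; u=(c["camera_matrix"]@v.T).T
    return u[:,:2]/u[:,2:]
def E2W(p,P):
    P=np.atleast_2d(P); c,s=np.cos(p[2]),np.sin(p[2])
    return np.c_[p[0]+c*P[:,0]-s*P[:,1],p[1]+s*P[:,0]+c*P[:,1],P[:,2]]
def px(u,off,f=6): return (np.array(u,float)+.5)/f-.5+np.array(off)
def unproj(c,u,z):
    return least_squares(lambda q:(proj(c,[q[0],q[1],z])-u).ravel(),[500,50]).x
E
python3 - <<'E'
from h import *
d=pickle.load(open("snap0.pkl","rb"))
ut=px([(83,52),(406,72),(378,535),(50,517)],(155,145))
Pt=np.array([(114,80,97),(114,-80,97),(-114,-80,97),(-114,80,97)],float)
us=px([(105,43),(432,82),(437,432),(50,380),(400,570),(38,520)],(275,165))
Ps=np.array([(-114,-80,97),(-114,80,97),(114,80,97),(114,-80,97),(114,80,0),(114,-80,0)],float)
for sel in("both","top","scene"):
    def f(p):
        r=[]
        if sel!="scene": r.append((proj(d["top"],E2W(p,Pt))-ut).ravel())
        if sel!="top": r.append((proj(d["scene"],E2W(p,Ps))-us).ravel())
        return np.concatenate(r)
    o=least_squares(f,[500,50,0]);print(sel,o.x,np.degrees(o.x[2]),np.abs(o.fun).max(),np.sqrt((o.fun**2).mean()))
    if sel=="both":p=o.x
print("tab",E2W(p,[(27,0,97),(-54+5,0,119),(-54-43,0,100)]))
# check tab far edge & cover corners, rib ends
for n,u,z in(("tab far L",(203,188),97),("tab far R",(275,195),97),("cov front L",(112,295),100),("cov frontR",(340,310),100),("cov backL",(97,490),100),("cov backR",(328,507),100)):
    w=unproj(d["top"],px(u,(155,145)),z); c,s=np.cos(p[2]),np.sin(p[2]);v=w-p[:2]
    print(n,[c*v[0]+s*v[1],-s*v[0]+c*v[1]])
w=[]
for u in((207,305),(287,316)):
    w=unproj(d["scene"],px(u,(275,165)),85);v=w-p[:2];print([c*v[0]+s*v[1],-s*v[0]+c*v[1]])
E
```

```text
both [ 5.84412154e+02  1.10254858e+02 -5.89488756e-02] -3.3775217762329803 2.096689519810127 0.7650942037680095
top [ 5.86704330e+02  1.10236260e+02 -5.44599742e-02] -3.1203266730422223 0.18218486716779125 0.1161945672918424
scene [ 5.82093862e+02  1.10612784e+02 -6.22226930e-02] -3.565097700658374 1.4516165479163874 0.7302335690646355
tab [[611.36525571 108.66416008  97.        ]
 [535.49726633 113.14168037 119.        ]
 [487.58064146 115.96958791 100.        ]]
tab far L [np.float64(52.757500115932274), np.float64(16.62518859497869)]
tab far R [np.float64(51.49123612714095), np.float64(-18.804187859826005)]
cov front L [np.float64(-2.7266146548488654), np.float64(56.74097905349695)]
cov frontR [np.float64(-3.210247832378383), np.float64(-54.61045397542684)]
cov backL [np.float64(-97.8080473629533), np.float64(56.98681275291155)]
cov backR [np.float64(-99.17190365990939), np.float64(-55.26072275659462)]
[np.float64(46.766217455530885), np.float64(-17.141170129777954)]
[np.float64(47.12458106681457), np.float64(17.387675785188744)]
```

```bash
cat >> h.py <<'E'
EP=np.array([586.,110.2,-0.056])
def delta(ex,ey,z,cmdpos=None):
    """tool-axes shift [cm] and turn from pose (measured or cmdpos) to extractor point, tool x along extractor x, straight down"""
    from workcell import robot
    s=robot.read_state(); R0=R.from_quat(s["orientation"]); p=s["ee_pos"] if cmdpos is None else np.array(cmdpos)
    t=E2W(EP,[(ex,ey,z)])[0]
    c,si=np.cos(EP[2]),np.sin(EP[2])
    Rt=R.from_matrix(np.array([[c,si,0],[si,-c,0],[0,0,-1.]]))
    v=s["ee_pos"][:2]-EP[:2]
    print("t",s["time"],"extr-frame",np.round([c*v[0]+si*v[1],-si*v[0]+c*v[1],s["ee_pos"][2]],1),"F",np.round(s["contact_force"],1),"gap",round(s["finger_gap"],1))
    print("target",t.round(1),"shift cm",(R0.inv().apply(t-p)/10).round(3),"turn",(R0.inv()*Rt).as_rotvec().round(4))
E
python3 - <<'E'
from h import *
delta(28,0,150,[241.602,-494.09,231.284])
E
```

```text
t 0.1 extr-frame [-310.1 -622.4  230.7] F [-0.1  0.4  0.1] gap 85.4
target [614.  108.6 150. ] shift cm [ 59.928 -37.778   8.172] turn [-1.100e-03  3.000e-04  5.108e-01]
```

>>> play_rows([
  [0,0,0.51,60,-37.8,0,0],
  [0,0,0.51,60,-37.8,0,0],
  [0,0,0.51,60,-37.8,0,0],
  [0,0,0.51,60,-37.8,0,0],
  [0,0,0.51,60,-37.8,0,0],
  [0,0,0.51,60,-37.8,0,0],
  [0,0,0.51,60,-37.8,0,0],
  [0,0,0.51,60,-37.8,0,0],
], grip_force=40)

```text
time: 0.9
ee_pos: [447.1, -161.3, 231.2]
orientation: [1.0, -0.028, 0.0, 0.0]
contact_force: [1.8, -1.5, 0.4]
finger_gap: 0.1
```

```bash
python3 -c "
from h import *
delta(28,0,231)"
```

```text
t 0.9 extr-frame [-123.5 -278.9  231.2] F [ 1.8 -1.5  0.4] gap 0.1
target [614.  108.6 231. ] shift cm [ 1.5171e+01 -2.7875e+01  2.2000e-02] turn [ 0.0001 -0.0001  0.0007]
```

>>> play_rows([
  [0,0,0,15.1,-27.8,0,0],
  [0,0,0,15.1,-27.8,0,0],
  [0,0,0,15.1,-27.8,0,0],
  [0,0,0,15.1,-27.8,0,0],
  [0,0,0,15.1,-27.8,0,0],
  [0,0,0,15.1,-27.8,0,0],
  [0,0,0,15.1,-27.8,0,0],
  [0,0,0,15.1,-27.8,0,0],
])

```text
time: 1.7
ee_pos: [610.1, 23.5, 230.4]
orientation: [1.0, 0.012, -0.002, -0.017]
contact_force: [0.9, 0.1, 0.2]
finger_gap: 0.4
```

```bash
python3 -c "
from h import *
delta(28,0,125)"
```

```text
t 1.7 extr-frame [ 28.9 -85.3 230.4] F [0.9 0.1 0.2] gap 0.4
target [614.  108.6 125. ] shift cm [ 0.618 -8.141 10.819] turn [-0.034   0.0041  0.0795]
```

```bash
python3 -c "
from workcell import robot
s=robot.read_state();print(s['joints'].round(3),s['qd'].round(2),s['ee_pos'],s['orientation'])"
```

```text
[0.023 0.24  0.347 1.681 0.034 3.141] [ 0.05  0.14  0.18  0.04  0.02 -0.  ] [610.06898565  23.46159066 230.36541079] [ 0.99978454  0.01174145 -0.001578   -0.01704482]
```

Joint 6 sits at the end of its range, so I'll take the equivalent half-turn orientation by turning back the other way.

>>> play_rows([
  [0,0,-0.15,0,0,0,0],
  [0,0,-0.3,0,0,0,0],
  [0,0,-0.45,0,0,0,0],
  [0,0,-0.6,0,0,0,0],
  [0,0,-0.75,0,0,0,0],
  [0,0,-0.9,0,0,0,0],
  [0,0,-1.05,0,0,0,0],
  [0,0,-1.2,0,0,0,0],
])

```text
time: 2.5
ee_pos: [609.2, 22.6, 231.3]
orientation: [0.817, 0.576, 0.009, -0.015]
contact_force: [0.3, 0.5, 1.1]
finger_gap: -0.4
```

```bash
sed -i 's/\[\[c,si,0\],\[si,-c,0\],\[0,0,-1.\]\]/[[-c,-si,0],[-si,c,0],[0,0,-1.]]/; s/print("target"/print("j",s["joints"].round(3));print("target"/' h.py; python3 -c "
from h import *
delta(28,0,231)"
```

```text
t 2.5 extr-frame [ 28.  -86.1 231.3] F [0.3 0.5 1.1] gap -0.4
j [0.021 0.236 0.345 1.681 0.034 1.934]
target [614.  108.6 231. ] shift cm [ 8.257 -2.433  0.323] turn [ 0.0195 -0.0343 -1.857 ]
```

>>> play_rows([
  [0.01,-0.02,-0.93,8.3,-2.4,0.3,0],
  [0.01,-0.02,-0.93,8.3,-2.4,0.3,0],
  [0.01,-0.02,-0.93,8.3,-2.4,0.3,0],
  [0.01,-0.02,-0.93,8.3,-2.4,0.3,0],
  [0.01,-0.02,-0.93,8.3,-2.4,0.3,0],
  [0.01,-0.02,-0.93,8.3,-2.4,0.3,0],
  [0.01,-0.02,-0.93,8.3,-2.4,0.3,0],
])

```text
time: 3.2
ee_pos: [615.0, 109.0, 231.2]
orientation: [0.473, 0.881, 0.004, -0.007]
contact_force: [-0.2, 0.3, 0.3]
finger_gap: -0.5
```

```bash
python3 -c "
from h import *
delta(28,0,231)"
```

```text
t 3.2 extr-frame [ 29.    0.4 231.2] F [-0.2  0.3  0.3] gap -0.5
j [0.169 0.282 0.4   1.696 0.015 1.154]
target [614.  108.6 231. ] shift cm [ 0.028 -0.109  0.022] turn [ 0.0072 -0.0157 -0.9297]
```

>>> play_rows([
  [0.007,-0.016,-0.93,0,-0.1,0,0],
  [0.007,-0.016,-0.93,0,-0.1,0,0],
  [0.007,-0.016,-0.93,0,-0.1,0,0],
  [0.007,-0.016,-0.93,0,-0.1,0,0],
  [0.007,-0.016,-0.93,0,-0.1,0,0],
  [0.007,-0.016,-0.93,0,-0.1,0,0],
  [0.007,-0.016,-0.93,0,-0.1,2,0],
  [0.007,-0.016,-0.93,0,-0.1,5,0],
])

```text
time: 4.0
ee_pos: [614.7, 109.2, 182.6]
orientation: [0.031, 1.0, 0.0, 0.002]
contact_force: [0.4, 0.3, -0.3]
finger_gap: -0.1
```

```bash
python3 -c "
from h import *
delta(28,0,112)"
```

```text
t 4.0 extr-frame [ 28.7   0.6 182.6] F [ 0.4  0.3 -0.3] gap -0.1
j [0.176 0.251 0.268 1.584 0.    0.237]
target [614.  108.6 112. ] shift cm [ 0.095 -0.069  7.056] turn [ 0.0011  0.0041 -0.0054]
```

>>> play_rows([
  [0,0.003,-0.005,0.05,-0.05,3,0],
  [0,0.003,-0.005,0.05,-0.05,5.5,0],
  [0,0.003,-0.005,0.05,-0.05,7,0],
  [0,0.003,-0.005,0.05,-0.05,7,0],
])

```text
time: 4.4
ee_pos: [612.4, 108.5, 109.2]
orientation: [0.028, 1.0, -0.0, -0.003]
contact_force: [-0.5, -0.2, -0.6]
finger_gap: 0.0
```

Run:
```python
from h import *
import cv2
from workcell import robot
delta(28,0,86)
d={}
for n,(x,y) in(("top",(155,145)),("scene",(275,140))):
    d[n]=robot.snapshot(n)
    cv2.imwrite(f"pics/{n}1.png",cv2.resize(d[n]["frame"][:,:,::-1][y:y+100,x:x+85],None,fx=5,fy=5,interpolation=cv2.INTER_CUBIC))
```

```text
t 4.4 extr-frame [ 26.4  -0.3 109.2] F [-0.5 -0.2 -0.6] gap 0.0
j [1.750e-01 2.530e-01 1.290e-01 1.453e+00 1.000e-03 2.310e-01]
target [614.  108.6  86. ] shift cm [-0.171  0.027  2.32 ] turn [-0.0006 -0.0057  0.0002]
```

View pics/scene1.png

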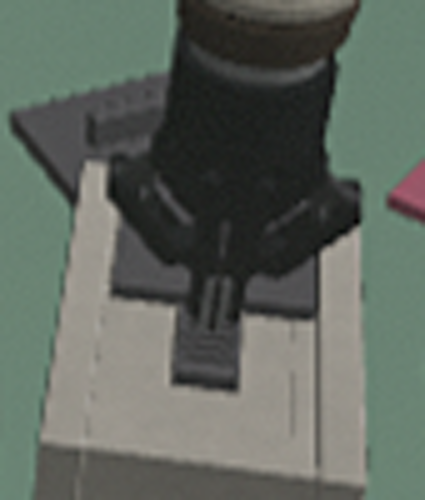

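View pics/top1.png

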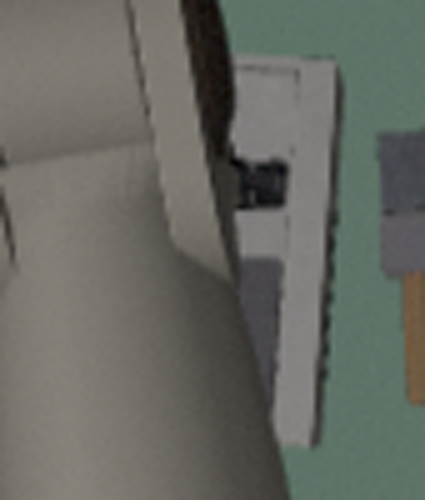

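The scene crop shows the shut fingertips over the tab at about (212,325), laterally centred. Now I press.

>>> play_rows([
  [0,0,0,0,0,0.8,0],
  [0,0,0,0,0,1.2,0],
  [0,0,0,0,0,1.6,0],
  [0,0,0,0,0,1.9,0],
  [0,0,0,0,0,2.1,0],
  [0,0,0,0,0,2.1,0],
])

```text
time: 5.1
ee_pos: [613.6, 108.8, 90.4]
orientation: [0.027, 1.0, 0.0, -0.001]
contact_force: [0.4, 0.6, 0.7]
finger_gap: 0.1
```

```bash
python3 -c "
from h import *
delta(28,0,85)"
```

```text
t 5.1 extr-frame [27.6  0.2 90.4] F [0.4 0.6 0.7] gap 0.1
j [1.750e-01 2.550e-01 9.500e-02 1.413e+00 1.000e-03 2.290e-01]
target [614.  108.6  85. ] shift cm [-0.041 -0.019  0.539] turn [ 0.0003 -0.002   0.0022]
```

>>> play_rows([
  [0,0,0,0,0,0.2,0],
  [0,0,0,0,0,0.35,0],
])

```text
time: 5.3
ee_pos: [613.6, 108.8, 87.0]
orientation: [0.027, 1.0, 0.0, -0.001]
contact_force: [0.1, 0.2, 3.6]
finger_gap: -0.4
```

>>> play_rows([
  [0,0,0,0,0,0.15,0],
])

```text
time: 5.4
ee_pos: [613.6, 108.8, 85.4]
orientation: [0.027, 1.0, 0.0, -0.001]
contact_force: [0.3, -0.3, 4.3]
finger_gap: 0.0
```

>>> play_rows([
  [0,0,0,0,0,0.15,0],
])

```text
time: 5.5
ee_pos: [613.7, 108.9, 84.7]
orientation: [0.027, 1.0, 0.0, -0.001]
contact_force: [-3.2, 0.4, 17.6]
finger_gap: 0.1
```

The force rose from about 4 N to 17.6 N at z = 84.7, so the tab is bottomed. I retreat up and behind the rib.

>>> play_rows([
  [0,0,0,0,0,-1.5,0],
  [0,0,0,0,0,-4,0],
  [0,0,0,0,0,-6.5,0],
  [0,0,0,4,0,-6.5,0],
  [0,0,0,8,0,-6.5,0],
  [0,0,0,10.4,0,-6.5,0],
  [0,0,0,10.4,0,-6.5,0],
])

```text
time: 6.2
ee_pos: [507.4, 114.5, 149.9]
orientation: [0.027, 1.0, 0.0, -0.001]
contact_force: [0.6, -0.0, -0.8]
finger_gap: -0.1
```

Run:
```python
from h import *
import cv2
from workcell import robot
delta(-76,0,106)
d={}
for n,(x,y) in(("scene",(275,140)),):
    d[n]=robot.snapshot(n)
    cv2.imwrite(f"pics/{n}2.png",cv2.resize(d[n]["frame"][:,:,::-1][y:y+120,x:x+85],None,fx=5,fy=5,interpolation=cv2.INTER_CUBIC))
```

```text
t 6.2 extr-frame [-7.870e+01 -1.000e-01  1.499e+02] F [ 0.6 -0.  -0.8] gap -0.1
j [ 2.210e-01  3.000e-03 -6.800e-02  1.502e+00  1.000e-03  2.740e-01]
target [510.1 114.5 106. ] shift cm [-0.282  0.008  4.39 ] turn [ 0.0002 -0.0027  0.0029]
```

View pics/scene2.png

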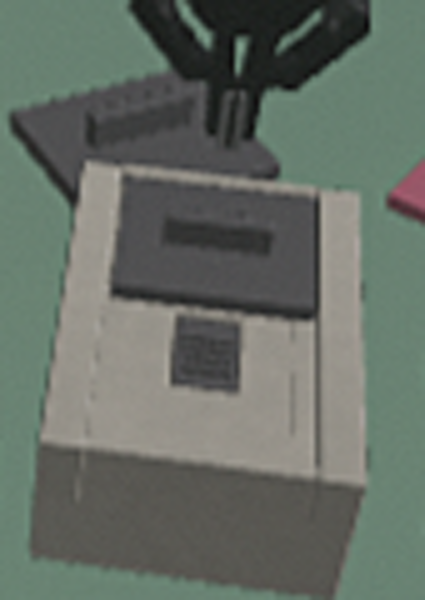

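The tab at (205,352) is now flush, with no raised front face. I lower the fingers behind the rib.

>>> play_rows([
  [0,0,0,0,0,2,0],
  [0,0,0,0,0,3.5,0],
  [0,0,0,0,0,4.3,0],
  [0,0,0,0,0,4.3,0],
])

```text
time: 6.65
ee_pos: [509.2, 114.1, 104.4]
orientation: [0.027, 1.0, -0.0, -0.003]
contact_force: [-0.0, -0.4, 0.2]
finger_gap: 0.2
```

Run:
```python
from h import *
import cv2
from workcell import robot
delta(-65,0,106)
for n,(x,y) in(("scene",(275,140)),):
    r=robot.snapshot(n)
    cv2.imwrite(f"pics/{n}3.png",cv2.resize(r["frame"][:,:,::-1][y:y+120,x:x+85],None,fx=5,fy=5,interpolation=cv2.INTER_CUBIC))
```

```text
t 6.65 extr-frame [-76.9  -0.4 104.4] F [-0.  -0.4  0.2] gap 0.2
j [ 2.200e-01  1.400e-02 -1.440e-01  1.417e+00  1.000e-03  2.740e-01]
target [521.1 113.8 106. ] shift cm [-1.193  0.036 -0.169] turn [-0.0006 -0.0052  0.0019]
```

View pics/scene3.png

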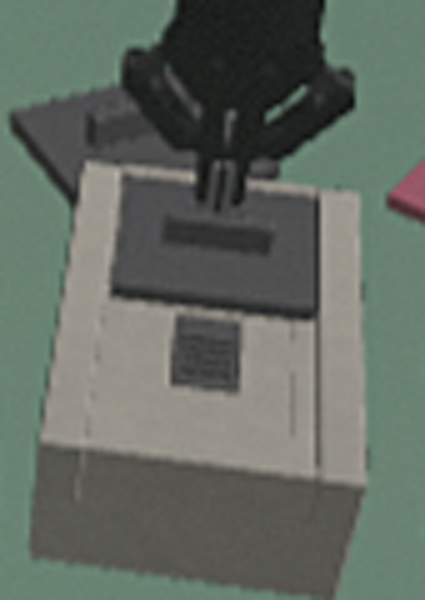

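The fingertips are just behind the rib at (218,205), with no contact. I push gently.

>>> play_rows([
  [0,0,0,-0.5,0,-0.1,0],
  [0,0,0,-1,0,-0.1,0],
  [0,0,0,-1.5,0,-0.1,0],
  [0,0,0,-2,0,-0.1,0],
  [0,0,0,-2.5,0,-0.1,0],
  [0,0,0,-3,0,-0.1,0],
])

```text
time: 7.3
ee_pos: [540.0, 112.7, 107.0]
orientation: [0.027, 1.0, 0.0, -0.001]
contact_force: [-1.8, 0.5, 1.8]
finger_gap: -0.0
```

Run:
```python
from h import *
import cv2
from workcell import robot
delta(37,0,106)
for n,(x,y) in(("scene",(275,140)),):
    r=robot.snapshot(n)
    cv2.imwrite(f"pics/{n}4.png",cv2.resize(r["frame"][:,:,::-1][y:y+120,x:x+85],None,fx=5,fy=5,interpolation=cv2.INTER_CUBIC))
```

```text
t 7.3 extr-frame [-46.1  -0.  107. ] F [-1.8  0.5  1.8] gap -0.0
j [ 2.050e-01  8.200e-02 -6.900e-02  1.422e+00  1.000e-03  2.590e-01]
target [622.9 108.1 106. ] shift cm [-8.312 -0.014  0.079] turn [ 0.0002 -0.0025  0.0021]
```

View pics/scene4.png

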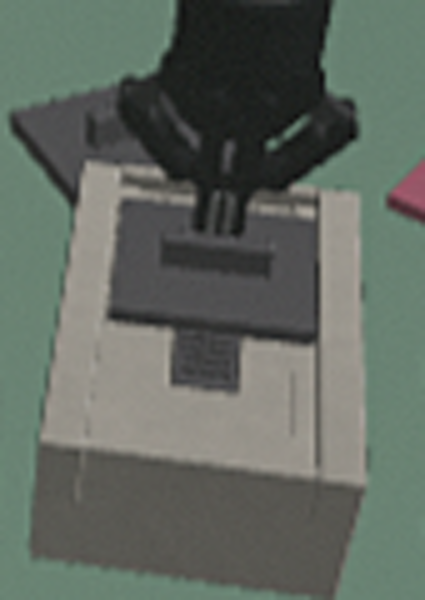

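The cover is sliding flat, with its front edge now at row 330 and about 2 N of push. I continue.

>>> play_rows([
  [0,0,0,-0.6,0,0,0],
  [0,0,0,-1.2,0,0,0],
  [0,0,0,-1.8,0,0,0],
  [0,0,0,-2.4,0,0,0],
  [0,0,0,-3,0,0,0],
  [0,0,0,-3.6,0,0,0],
  [0,0,0,-4.2,0,0,0],
])

```text
time: 8.05
ee_pos: [582.0, 110.5, 106.9]
orientation: [0.027, 1.0, 0.0, -0.001]
contact_force: [-2.2, -0.0, 2.2]
finger_gap: -0.1
```

>>> play_rows([
  [0,0,0,-0.6,0,0,0],
  [0,0,0,-1.2,0,0,0],
  [0,0,0,-1.8,0,0,0],
  [0,0,0,-2.4,0,0,0],
  [0,0,0,-3,0,0,0],
  [0,0,0,-3.6,0,0,0],
  [0,0,0,-4.0,0,0,0],
])

```text
time: 8.75
ee_pos: [622.0, 108.3, 106.7]
orientation: [0.027, 1.0, 0.0, -0.001]
contact_force: [-2.4, -0.3, 1.3]
finger_gap: -0.1
```

Run:
```python
from h import *
import cv2
from workcell import robot
delta(37,0,106)
for n,(x,y) in(("scene",(275,140)),):
    r=robot.snapshot(n)
    cv2.imwrite(f"pics/{n}5.png",cv2.resize(r["frame"][:,:,::-1][y:y+120,x:x+85],None,fx=5,fy=5,interpolation=cv2.INTER_CUBIC))
```

```text
t 8.75 extr-frame [3.600e+01 1.000e-01 1.067e+02] F [-2.4 -0.3  1.3] gap -0.1
j [1.720e-01 2.720e-01 1.480e-01 1.449e+00 1.000e-03 2.260e-01]
target [622.9 108.1 106. ] shift cm [-0.098 -0.013  0.068] turn [ 0.0002 -0.0024  0.0021]
```

View pics/scene5.png

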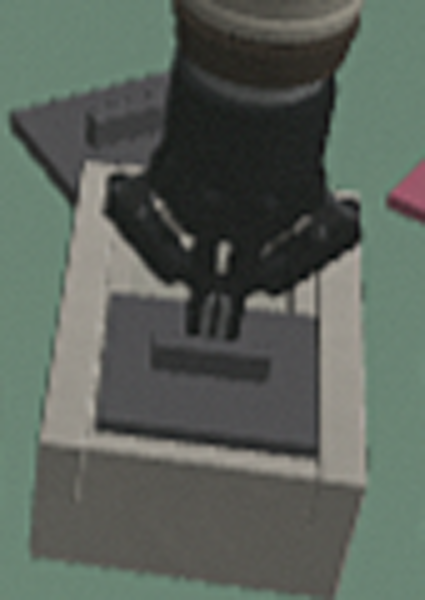

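>>> play_rows([
  [0,0,0,0.6,0,0,0],
  [0,0,0,1.2,0,-0.5,0],
  [0,0,0,1.5,0,-4,0],
  [0,0,0,1.5,0,-8,0],
  [0,0,0,1.5,-5,-10,0],
  [0,0,0,1.5,-10,-10,0],
  [0,0,0,1.5,-15,-10,0],
  [0,0,0,1.5,-20,-10,0],
])

```text
time: 9.6
ee_pos: [595.3, -88.4, 207.8]
orientation: [0.027, 1.0, 0.0, -0.0]
contact_force: [1.4, 1.0, -0.4]
finger_gap: 0.3
```

>>> play_rows([
  [0,0,0,0,-4,0,0],
  [0,0,0,0,-8,0,0],
  [0,0,0,0,-12,0,0],
  [0,0,0,0,-12,0,0],
])

```text
time: 10.0
ee_pos: [588.5, -210.8, 206.9]
orientation: [0.029, 1.0, -0.0, -0.001]
contact_force: [-1.1, 0.4, -1.4]
finger_gap: -0.3
```

Run:
```python
from h import *
import cv2
from workcell import robot
s=robot.read_state();print(s["time"],s["ee_pos"],s["joints"].round(2),s["contact_force"])
d={}
for n,(x,y) in(("scene",(275,165)),("top",(155,145))):
    r=robot.snapshot(n);d[n]=r
    cv2.imwrite(f"pics/{n}6c.png",cv2.resize(r["frame"][:,:,::-1][y:y+95,x:x+80],None,fx=6,fy=6,interpolation=cv2.INTER_CUBIC))
    cv2.imwrite(f"pics/{n}6.png",cv2.resize(r["frame"][:,:,::-1],(800,600),interpolation=cv2.INTER_CUBIC))
pickle.dump(d,open("snap6.pkl","wb"))
```

```text
10.0 [ 588.48267665 -210.76834064  206.90077966] [-0.34  0.27  0.33  1.64 -0.   -0.29] [-1.11334709  0.41524684 -1.38033258]
```

View pics/scene6c.png

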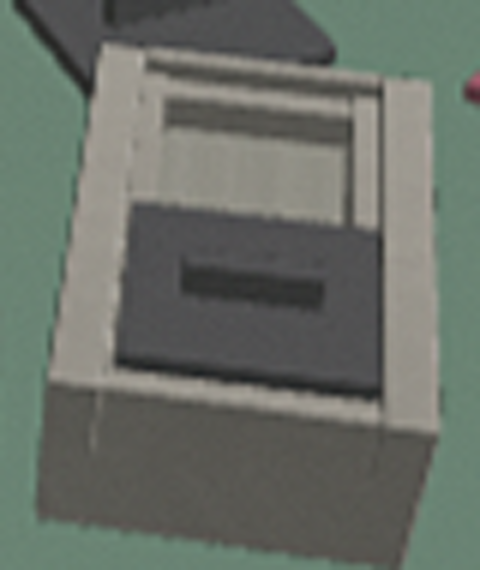

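View pics/top6c.png

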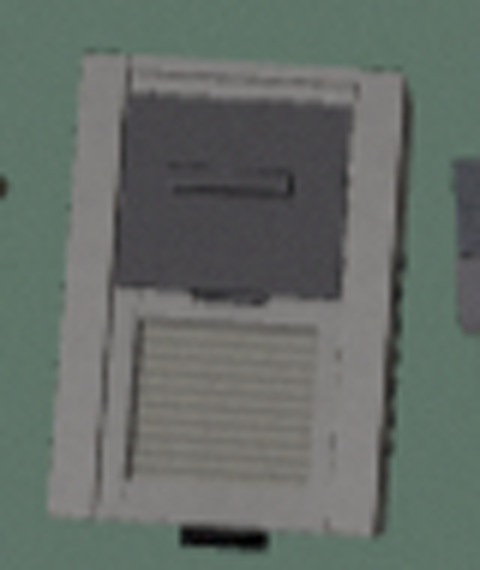

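View pics/top6.png

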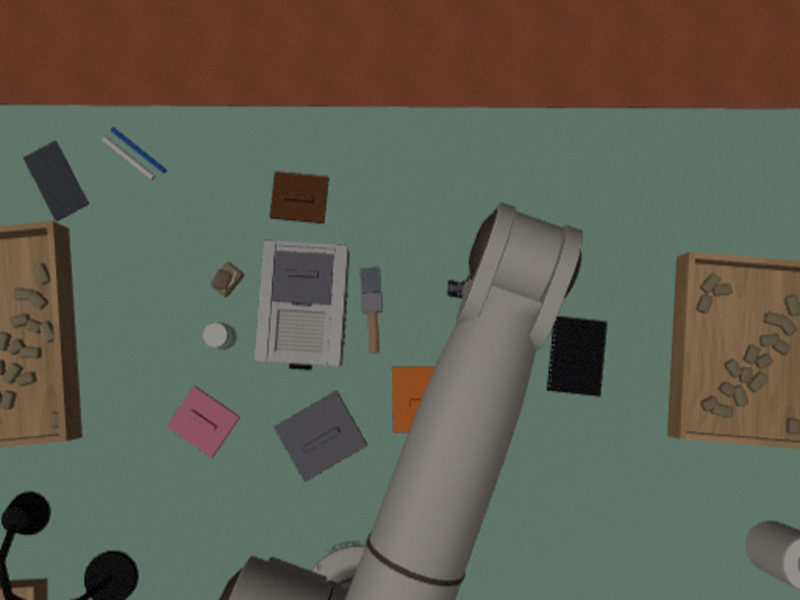

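The opening's whole outline is visible: top crop, rows 318–482, with the cover's rear edge at about row 292. The cover lies square in its guides and the bystanders haven't moved. I hand the job in.

```bash
python3 -c "
from h import *
d=pickle.load(open('snap6.pkl','rb'))
for u in((118,285),(340,299),(128,95),(352,102)):
    w=unproj(d['top'],px(u,(155,145)),100);v=w-EP[:2];c,s=np.cos(EP[2]),np.sin(EP[2]);print([c*v[0]+s*v[1],-s*v[0]+c*v[1]])
from workcell import robot
print(robot.finish_job())"
```

```text
[np.float64(0.906362371340419), np.float64(54.14430061957769)]
[np.float64(0.4114758061871058), np.float64(-54.28824739600889)]
[np.float64(94.50067172845841), np.float64(55.867965186975425)]
[np.float64(97.52627660335625), np.float64(-53.91469915221076)]
the job is handed in; nothing more can be done
None
```

The snap tab is pressed fully in, the filter opening is completely uncovered, and the job was handed in at about 10 s of the 32 s allowed. The hand-in reports no verdict.

- **Tab:** I pressed it with the shut fingertips. The force was about 4 N on the way down and rose to 17.6 N at z = 84.7 mm, where it bottomed. The picture afterwards showed it flush with the deck.
- **Cover:** I pushed it by its rib with about 2 N. It ended at x ≈ 48 mm in the extractor's frame; the opening is clear from 34 mm. Its edges measured x ≈ 0.5 to 96 mm and y ≈ ±54 mm, so it lies square between its guides, and it looks flat in both views.
- **Surroundings:** The last top view shows the jar, stone, brush and notebook where they were at the start. The arm was withdrawn and touching nothing.

**What didn't go to plan:**
- **Joint 6:** On the approach it ran to the end of its range, reading 3.141 against the listed 3.14 rad. That move stopped short, and I turned the tool half a turn the other way. I can't tell whether the judging counts that as passing the range.
- **Extractor position:** The two cameras' fits differed by about 4.6 mm along x. I used a value close to the top camera's, and the contacts agreed with it.

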